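# Sort the tool parts and block up the hammer-head box

## Robot

A 6-joint arm with a two-finger parallel gripper is mounted at the origin on the work surface. World frame = base frame: x ahead of the robot, y to its left, z up, the work surface at z = 0. Lengths are in m, angles in rad, forces in N, time in s.
With the tool pointing down it reaches from about 0.425 to 0.925 m from the base axis. Payload 12.5 kg.
Tool frame: the origin (TCP) lies at the very end of the fingers, on their centre line; the grasp point (between the pads) lies 19 mm behind it; z points along the fingers, y is the line along which they close (so a half turn about z gives the same grasp; the last joint's range is limited). The gripper opens to 85 mm and grips with 20 to 120 N. Pads are 22 mm wide; open, the fingers measure 114 mm over their backs; the gripper's body (76 mm by 85 mm) begins 54 mm behind the grasp point. The pads swing forward as they close: fully open they stand 13 mm farther back than shut.
Start: joints at [-1.362, 0.491, 1.559, -0, 1.092, -0.106], TCP at [0.194, -0.594, 0.231] pointing down, gripper open.
Joint ranges: [-3.1, 3.1], [-0.84, 2.19], [0.05, 2.79], [-1.13, 4.28], [0.06, 2.93], [-2.69, 2.69]. Speed limits (rad/s): [2.22, 2.22, 2.79, 3.14, 3.14, 3.14].

## Interface

Orientations are given as a unit quaternion [x, y, z, w].
In Python, from rig import manip, optics gives the robot as it stands. The module is installed in compiled form; this text tells all that it offers.
- The arm moves only by the shell command python3 -m handwheel 'ROWS' [FORCE]. ROWS is a JSON object whose one key "rows" holds a list of rows, each a list of 7 numbers: the closure, from -1 (fully open) to 1 (shut), then the shift along the tool's x, y, z in m, then the turn, a rotation vector about the tool's x, y, z in degrees. In form: {"rows": [[hand, dx, dy, dz, rx, ry, rz], ...]}. A call has exactly 10 rows; each row shifts and turns the commanded pose from where the row before left it, along the tool's axes as they then stand; what a row does not reach is not made up. A row lasts 1/8 s, in which the tool goes at most 62.5 mm and 10.7 degrees, less where a joint would pass 70% of its speed; a pose out of reach is approached as far as the arm can. A call with a gripper value outside its range is refused whole. The fingers move at their own pace and stop on an object; FORCE is the grip in N (left out, the last holds). Time passes only in rows, so rows that do not move let the fingers close, or fill a call up. It gives the time, the measured TCP pose, the force, the opening and the grip force at its end, in the units of the state.
- manip.state(): the state, without advancing time (a new reading comes with each control period).
- optics.camera(name): name is "scene" or "top" or "wrist"; returns (picture, depth): 420x560x3 uint8, red, green, blue; 420x560 float32, m along the optical axis (not along the pixel's ray), 0 where there is no reading.
- optics.get_calibration(name): a dict with "fx", "fy", "cx", "cy" (pixels), "camera_from_world" (4x4, takes a point from world to camera coordinates). Camera axes: x right, y down, z forward; pixel columns grow to the right and rows downward; lengths in m; the calibration is good to about 2 mm. The wrist camera is an equidistant fisheye: a pixel r from the principal point sees the ray r / f radians off the axis. A picture is of the moment at which its call begins: read the wrist's pose just before it. get_calibration takes no time and is no camera call; for the wrist camera it gives the pose at the moment of the call.
- manip.job_done(): hands the job in; it is judged then, once.
The state is a dict: "time": time; "joint_pos": joint angles; "joint_velocities": joint speeds; "effort": joint torques, N m; "ee_pos": TCP position; "eef_rot": TCP orientation; "force": force on the tool from outside, world axes, zero at the start; "moment": the same for the moment, N m; "grip_width": opening from 0.0 (shut) to 1.0 (fully open); "grip_force": force on a finger pad.
Only numpy, scipy, OpenCV 4.12 (cv2) and the standard library are available. Lean on these libraries where they do the work, as an engineer would, in place of code of your own. Each camera call takes 0.05 s, during which the arm holds its last target. There are 200 camera calls.

## Task

Sort the mixed parts on the bench: lay the brass drift flat in the open part of the tray that holds the brass drifts, and the cold chisel flat in the open part of the tray that holds the chisels. Lay the hammer head in the packing box right next to the one already packed, lengthwise along the box with its eye facing up, and only after that push the wood block into the gap left at the box's empty end, down on the floor, so that nothing can shift. Leave the small glass jar standing where it is.

Things in the scene. Friction and masses are not known exactly. Their poses are not given: they have to be found in the camera images.
- hammer_head: Loose dark steel cross-peen hammer head without handle, 70 mm long (own x), 30 wide (y), 36 high (z), 0.3-0.5 kg. Bright flat face at -x, steps down to a 24 mm wide peen at +x; pale round eye on top. Origin: centre of its underside. Flat sides 30 mm apart from x = -35 to +9 mm; balance point about x = -8 mm.
- brass_drift: Loose stepped square brass drift, 100 mm long (own x), 18 high; the thick part is 18 wide (x from -50 to +14 mm), the nose 11 wide. Origin: centre of the underside at mid-length; balance point about 10 mm towards -x.
- cold_chisel: Loose dark steel flat cold chisel with a red-painted head at its -x end, 100 mm long (own x); shank 18 wide and 18 high (x from -50 to +16 mm), flat bright blade 24 wide and 9 high at +x. Origin: centre of the underside at mid-length; balance point about 9 mm towards -x.
- wood_block: Loose pale wood blocking piece, 42 mm long (own x), 28 wide (own y), 40 high (own z), edges rounded. Origin: centre of its underside. It goes into the box with its own x along the box (either way round).
- packing_box: Fixed open plywood box, outside 210 mm (own x) x 50, walls 18 high and 5 thick, floor 5 thick. Origin: centre of the underside. A like head is fixed in it at x = -97 to -27 mm, 41 mm high; x = -27 to 100 is empty. The new head fits with its middle at x = 13, then the block at x = 74, y = 0, with 5 mm gaps. Parts rise above the walls: hold them across the box, fingers above the walls.
- blue_tray: Fixed blue steel tray, outside 138 mm (own x) x 158 mm (own y), walls 25 high and 4 thick, floor 4 thick. Origin: centre of the underside. Two brass drifts are fixed in it along x at y = -54 and y = -28 mm; the rest, y = -19 to +75 mm, is open (middle at y = +28 mm). Here belongs the brass drift.
- red_tray: Fixed red steel tray of the same shape and size as the blue one. Two cold chisels are fixed in it along x at y = -54 and y = -28 mm (up to y = -16 mm at the blades); the rest, up to +75 mm, is open (middle at y = +28 mm). Here belongs the cold chisel.
- jar: Small closed amber glass jar with a steel cap, 54 mm across, 72 mm high, loose, standing on the bench among the parts; a bystander to be left alone. Origin: centre of its underside.
Mind the look-alikes: they are no part of the job. Leave any pink look-alike of the cold_chisel alone.

How it is judged:
On the way, in this order (a step that is already met when the one before it is completed fails the run):
1. the hammer head lies on the packing box's floor next to the packed one, released (x of hammer_head in the frame of packing_box between 0.002 and 0.026 m and y of hammer_head in the frame of packing_box between -0.012 and 0.012 m and z of hammer_head in the frame of packing_box below 0.009 m and angle between hammer_head's own z axis and vertical below 0.12 rad and angle between the x axis of hammer_head and the x axis of packing_box, either way round below 0.3 rad and contact force between hammer_head and the fingers below 0.2 N), for 0.2 s.
2. with the head in its place, the wood block is down in the gap at the empty end, released (all of step 1 and x of wood_block in the frame of packing_box between 0.056 and 0.084 m and y of wood_block in the frame of packing_box between -0.012 and 0.012 m and z of wood_block in the frame of packing_box below 0.009 m and angle between wood_block's own z axis and vertical below 0.12 rad and angle between the x axis of wood_block and the x axis of packing_box, either way round below 0.3 rad and contact force between wood_block and the fingers below 0.2 N), for 0.2 s.
At the end, for the whole second after the job is handed in: Drift flat in blue tray, chisel flat in red: x within 30 mm of tray's middle, y -12 to 68 mm. In the box, along it within 0.3 rad, 12 mm of its centre line: head at x = 2 to 26 mm, block at 56 to 84. All right side up (0.12 rad), underside below 9 mm, released, at rest (all of step 2 and x of brass_drift in the frame of blue_tray between -0.03 and 0.03 m and y of brass_drift in the frame of blue_tray between -0.012 and 0.068 m and z of brass_drift in the frame of blue_tray below 0.009 m and angle between each of brass_drift, cold_chisel's own z axis and vertical below 0.12 rad and x of cold_chisel in the frame of red_tray between -0.03 and 0.03 m and y of cold_chisel in the frame of red_tray between -0.012 and 0.068 m and z of cold_chisel in the frame of red_tray below 0.009 m and linear speed of each of hammer_head, wood_block, brass_drift, cold_chisel below 0.02 m/s); the robot touches nothing.
It fails at once if the glass jar is knocked over or shoved more than 30 mm (angle between jar's own z axis and vertical above 0.5 rad or distance of jar from where it was at the start of the episode above 0.03 m).
It also fails if it takes over 90 s, if anything falls off the work surface, if the arm or the gripper's body presses on something with over 40 N, if the wrist force passes 120 N, or if a joint passes its speed limit or range.

## Working session

There is one attempt and no reset: what is moved stays moved. The work goes in short steps, Python scripts to look and compute and a shell command to move; the robot and the scene stay as the last step left them, time stands still between calls to the robot, and variables do not carry over. Pictures are saved under pics/ and viewed, at most 14 in all, crops included, and the job is handed in when it is done.

```bash
mkdir -p pics
cat > h.py <<'E'
import numpy as np, cv2
from rig import manip, optics
def snap(n,tag):
    c=optics.get_calibration(n); p,d=optics.camera(n)
    cv2.imwrite(f'pics/{tag}.png',p[:,:,::-1]); np.savez(f'pics/{tag}.npz',p=p,d=d,T=c['camera_from_world'],k=[c['fx'],c['fy'],c['cx'],c['cy']])
def world(tag):
    z=np.load(f'pics/{tag}.npz'); d=z['d'];fx,fy,cx,cy=z['k']
    v,u=np.mgrid[:d.shape[0],:d.shape[1]]
    P=np.stack([(u-cx)/fx*d,(v-cy)/fy*d,d,np.ones_like(d)],-1)@np.linalg.inv(z['T']).T
    return P[...,:3],z['p'],d
E
python3 - <<'E'
from h import *
snap('top','top0');snap('scene','scene0')
print(manip.state())
for n in('top','scene'):print(optics.get_calibration(n))
E
```

```text
{'time': 0.1, 'joint_pos': array([-1.36161572e+00,  4.91474494e-01,  1.55941353e+00, -1.36460382e-06,
        1.09172088e+00, -1.05628038e-01]), 'joint_velocities': array([ 0.00064495, -0.00106807, -0.0012835 ,  0.0006346 ,  0.0001493 ,
       -0.00034329]), 'effort': array([ 4.29213207e-03, -6.19445157e+01, -2.62026250e+01, -5.78258073e-05,
        2.87216302e-03,  1.11090827e-05]), 'ee_pos': array([ 0.19348102, -0.5940703 ,  0.23079296]), 'eef_rot': array([ 9.87637319e-01,  1.56755439e-01, -2.69018186e-05, -5.07417160e-04]), 'force': array([-0.05696564,  0.44010887, -0.4123288 ]), 'moment': array([-9.86782876e-03,  7.61712408e-05, -4.08874724e-02]), 'grip_force': 0.0, 'grip_width': 0.9979417421167095}
{'fx': 460.1391556628965, 'fy': 460.1391556628965, 'cx': 276.56247727631273, 'cy': 206.91824050327423, 'camera_from_world': array([[ 0.00816394, -0.99995954,  0.00377619, -0.07000574],
       [-0.98882322, -0.0086351 , -0.14884247,  0.46175356],
       [ 0.14886905, -0.00251884, -0.98885371,  1.06268087],
       [ 0.        ,  0.        ,  0.        ,  1.        ]])}
{'fx': 493.72733975350064, 'fy': 493.72733975350064, 'cx': 275.0662845264444, 'cy': 202.7647479419004, 'camera_from_world': array([[ 0.79714419,  0.60366676,  0.01214831, -0.34974709],
       [ 0.44190583, -0.5695917 , -0.69302564, -0.21883447],
       [-0.41143697,  0.55780977, -0.72081057,  1.49063821],
       [ 0.        ,  0.        ,  0.        ,  1.        ]])}
```

View pics/top0.png

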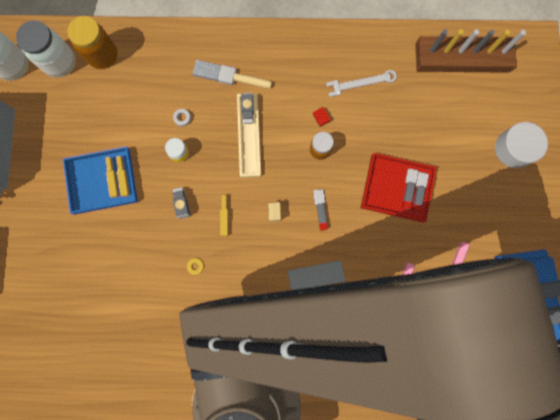

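View pics/scene0.png

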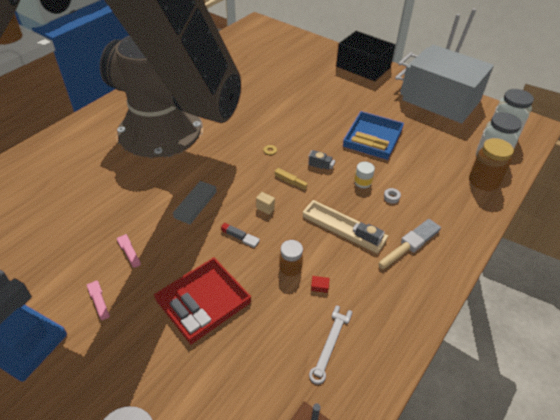

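The top view shows: hammer head (180,202), drift (224,215), block (274,211), chisel (320,209) with its red head toward the robot, jar (321,145), box (249,135) with its empty end toward the robot, blue tray (100,181), red tray (400,187). Next I'll measure with depth.

Run:
```python
from h import *
P,p,d=world('top0')
cv2.imwrite('pics/crop0.png',cv2.resize(p[80:245,55:335,::-1],None,fx=2.8,fy=2.8,interpolation=cv2.INTER_CUBIC))
R={'hammer':(165,182,196,226),'drift':(212,188,236,242),'block':(262,196,288,226),'chisel':(306,182,334,236),'jar':(306,126,340,164),'box':(230,88,268,182),'blue':(58,140,142,218),'red':(355,148,442,226),'jar2':(160,132,194,166)}
for n,(a,b,c,e) in R.items():
    q=P[b:e,a:c].reshape(-1,3); dd=d[b:e,a:c].ravel()
    z0=np.median(q[:,2][(q[:,2]<.004)&(dd>0)])
    m=(q[:,2]>.006)&(dd>0); q=q[m]
    top=np.percentile(q[:,2],97); t=q[q[:,2]>(top-.006 if n not in('chisel',) else .004)]
    (x,y),(w,h),an=cv2.minAreaRect((t[:,:2]*1000).astype(np.float32))
    print(n,'z0 %.4f top %.4f'%(z0,top),len(t),'c',round(x,1),round(y,1),'wh',round(w,1),round(h,1),'ang',round(an,1))
```

```text
hammer z0 0.0011 top 0.0407 229 c 469.9 165.6 wh 60.7 29.9 ang 15.1
drift z0 0.0010 top 0.0227 228 c 445.5 61.7 wh 99.9 17.3 ang 1.3
block z0 0.0011 top 0.0452 170 c 452.8 -60.2 wh 42.2 27.1 ang 5.3
chisel z0 0.0011 top 0.0224 363 c 464.6 -170.6 wh 123.6 57.1 ang 3.0
jar z0 0.0012 top 0.0765 292 c 613.8 -172.8 wh 46.5 45.3 ang 0.3
box z0 0.0013 top 0.0442 243 c 714.3 9.6 wh 62.1 27.3 ang 1.2
blue z0 0.0014 top 0.0283 831 c 528.8 366.8 wh 140.1 160.0 ang 11.8
red z0 0.0016 top 0.0284 744 c 517.4 -362.8 wh 159.4 139.7 ang 77.5
jar2 z0 0.0010 top 0.0593 255 c 602.6 179.4 wh 43.5 42.7 ang 88.6
```

View pics/crop0.png

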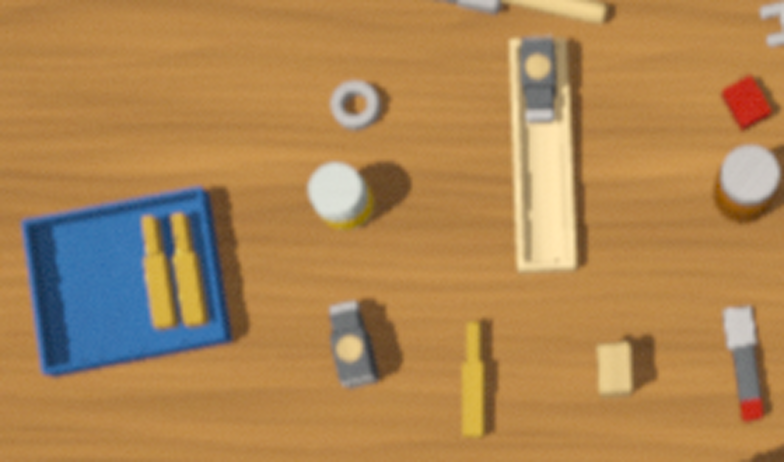

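The crop confirms the layout: hammer peen away from the robot, eye at (350,348), box +x pointing toward the robot, and the tray's fixed drifts at its -y side. I'll refine the box, trays and chisel, and add a go-to calculator.

```bash
cat >> h.py <<'E'
from scipy.spatial.transform import Rotation as Ro
def to(x,y,z,yaw):
    s=manip.state(); R=Ro.from_quat(s['eef_rot']); t=Ro.from_euler('z',yaw,degrees=True)*Ro.from_quat([1,0,0,0])
    b=R.inv().apply(np.array([x,y,z])-s['ee_pos'])*1000
    r=(R.inv()*t).as_rotvec(degrees=True)
    r2=(R.inv()*t*Ro.from_euler('z',180,degrees=True)).as_rotvec(degrees=True)
    print('shift mm',b.round(1),'turn',r.round(1),'or',r2.round(1),'j6',s['joint_pos'][5].round(2),'ee',s['ee_pos'].round(4),'t',round(s['time'],2))
E
cat > m.py <<'E'
from h import *
def rect(q): 
    (x,y),(w,h),a=cv2.minAreaRect((q[:,:2]*1000).astype(np.float32)); return np.round([x,y,w,h,a],1)
def seg(P,p,d,n,box,lo,hi,rgb=None):
    a,b,c,e=box; q=P[b:e,a:c]; m=(q[...,2]>lo)&(q[...,2]<hi)&(d[b:e,a:c]>0)
    m=m.astype(np.uint8); k,l,st,_=cv2.connectedComponentsWithStats(m); 
    i=1+np.argmax(st[1:,4]); q=q[l==i]; pc=np.linalg.svd(q[:,:2]-q[:,:2].mean(0),full_matrices=0)[2][0]
    print(n,len(q),rect(q),'pca',np.degrees(np.arctan(pc[1]/pc[0])).round(1),'mean',(q.mean(0)*1000).round(1))
E
python3 - <<'E'
from m import *
P,p,d=world('top0')
seg(P,p,d,'box walls',(225,85,272,185),.014,.024)
seg(P,p,d,'box top part',(225,85,272,185),.03,.06)
seg(P,p,d,'chisel',(306,182,334,232),.006,.05)
seg(P,p,d,'hammer',(165,182,196,226),.01,.06)
seg(P,p,d,'drift',(212,188,236,242),.008,.06)
seg(P,p,d,'block',(262,196,288,226),.02,.06)
seg(P,p,d,'blue',(55,135,145,220),.02,.05)
seg(P,p,d,'red',(352,145,445,228),.02,.05)
to(.470,.166,.2,13)
E
```

```text
box walls 387 [647.9   5.9 210.9  50.2   3.1] pca 3.0 mean [638.1   5.8  19.2]
box top part 299 [712.2   8.7  67.7  29.4   1. ] pca 3.4 mean [712.7   9.3  40.7]
chisel 348 [ 461.2 -174.8  100.2   27.2    7.4] pca 7.3 mean [ 462.8 -172.7   15.6]
hammer 386 [474.8 166.8  71.8  29.9  14.9] pca 14.3 mean [470.2 164.1  33.3]
drift 285 [445.8  61.9 100.4  17.6   1.3] pca 0.9 mean [439.8  61.4  18.5]
block 215 [452.8 -60.3  42.2  27.4   5.3] pca 4.2 mean [451.9 -60.3  40.7]
blue 569 [529.2 366.8 140.8 160.1  11.9] pca -75.5 mean [529.8 369.6  25.3]
red 537 [ 517.4 -362.7  159.5  139.6   77.5] pca 73.1 mean [ 516.1 -365.3   25.7]
shift mm [ 498.3 -637.1   31.5] turn [-0.1 -0.   5. ] or [ 0.00e+00 -1.00e-01 -1.75e+02] j6 -0.11 ee [ 0.1935 -0.5941  0.2308] t 0.1
```

```bash
python3 -m handwheel '{"rows":[[-1,0.045,-0.017,0,0,0,0],[-1,0.045,-0.017,0,0,0,0],[-1,0.045,-0.017,0,0,0,0],[-1,0.045,-0.017,0,0,0,0],[-1,0.045,-0.017,0,0,0,0],[-1,0.045,-0.017,0,0,0,0],[-1,0.045,-0.017,0,0,0,0],[-1,0.045,-0.017,0,0,0,0],[-1,0.014,-0.05,0,0,0,0],[-1,0.014,-0.05,0,0,0,0]]}' 40 && python3 -m handwheel '{"rows":[[-1,0.014,-0.05,0,0,0,0],[-1,0.014,-0.05,0,0,0,0],[-1,0.013,-0.05,0,0,0,0],[-1,0.013,-0.05,0,0,0,0],[-1,0.013,-0.05,0,0,0,0],[-1,0.013,-0.05,0,0,0,0],[-1,0.013,-0.05,0.01,0,0,0],[-1,0.013,-0.05,0.02,0,0,2],[-1,0,0,0.03,0,0,1.5],[-1,0,0,0.03,0,0,0]]}'; python3 -c "
from h import *
to(.467,.1648,.1,14.5)"
```

```text
time: 1.35
ee_pos: [0.4894, -0.248, 0.2307]
eef_rot: [0.988, 0.157, -0.0, -0.0]
force: [0.1, 0.7, -0.5]
grip_width: 1.001
grip_force: 0.0
time: 2.6
ee_pos: [0.466, 0.1642, 0.1403]
eef_rot: [0.992, 0.127, 0.0, 0.0]
force: [0.1, 0.1, -0.0]
grip_width: 1.0
grip_force: 0.0
shift mm [ 1.1 -0.3 40.3] turn [ 0.  -0.   0.1] or [   0.     0.  -179.9] j6 1.52 ee [0.466  0.1642 0.1403] t 2.6
```

```bash
python3 -m handwheel '{"rows":[[-1,0.001,0,0.03,0,0,0],[-1,0,0,0.03,0,0,0],[-1,0,0,0.03,0,0,0],[-1,0,0,0.02,0,0,0],[-1,0,0,0.015,0,0,0],[1,0,0,0,0,0,0],[1,0,0,0,0,0,0],[1,0,0,0,0,0,0],[1,0,0,0,0,0,0],[1,0,0,0,0,0,0]]}' 60; python3 -c "
from h import *
snap('wrist','w1');to(.6269,.0048,.1,3.1)"
```

```text
time: 3.85
ee_pos: [0.4677, 0.1638, 0.0173]
eef_rot: [0.992, 0.127, 0.001, -0.0]
force: [-0.6, 0.7, 7.1]
grip_width: 0.335
grip_force: 59.7
shift mm [114.4 193.9 -82.5] turn [-0.  -0.1 11.4] or [ 1.000e-01 -0.000e+00 -1.686e+02] j6 1.52 ee [0.4677 0.1638 0.0172] t 3.9
```

View pics/w1.png

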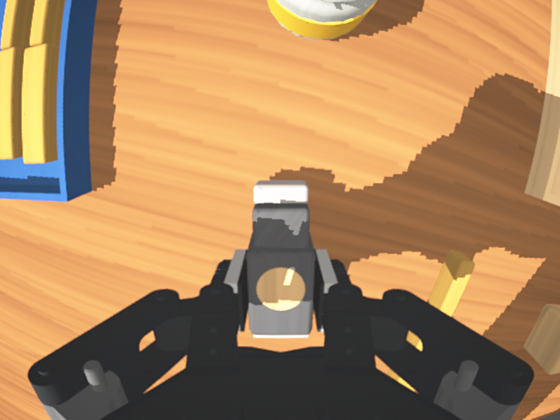

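The hammer head is held squarely, eye up at (281,288), with the peen pointing forward. Lift it, carry it above the box and check the held pose with wrist depth.

```bash
cat >> h.py <<'E'
def worldw(tag):
    z=np.load(f'pics/{tag}.npz'); d=z['d'];fx,fy,cx,cy=z['k']
    v,u=np.mgrid[:d.shape[0],:d.shape[1]]; a=(u-cx)/fx;b=(v-cy)/fy; r=np.hypot(a,b)+1e-9; k=np.tan(r)/r
    P=np.stack([a*k*d,b*k*d,d,np.ones_like(d)],-1)@np.linalg.inv(z['T']).T
    return P[...,:3],z['p'],d
E
python3 -m handwheel '{"rows":[[1,0,0,-0.02,0,0,0],[1,0,0,-0.03,0,0,0],[1,0,0,-0.03,0,0,0],[1,0,0,-0.03,0,0,0],[1,0.028,0.048,0,0,0,3],[1,0.028,0.048,0,0,0,3],[1,0.028,0.048,0,0,0,3],[1,0.028,0.048,0,0,0,2.4],[1,0,0,0,0,0,0],[1,0,0,0,0,0,0]]}'
python3 - <<'E'
from h import *
snap('wrist','w2');snap('top','t2');to(.6269,.0048,.1,3.1)
print(optics.get_calibration('wrist'))
P,p,d=worldw('w2')
for u,v in [(281,288),(281,335),(255,210),(306,210),(255,184),(306,184),(281,265),(281,220)]:print(u,v,p[v,u],(P[v,u]*1000).round(1))
E
```

```text
time: 5.15
ee_pos: [0.61, -0.0055, 0.126]
eef_rot: [1.0, 0.027, -0.001, -0.0]
force: [0.4, 0.6, -5.0]
grip_width: 0.335
grip_force: 61.1
shift mm [17.4 -8.5 26.3] turn [-0.   0.   0.1] or [-1.000e-01 -0.000e+00 -1.799e+02] j6 1.4 ee [ 0.61   -0.0047  0.1263] t 5.25
{'fx': 325.19226210127806, 'fy': 325.19226210127806, 'cx': 280.354197447112, 'cy': 210.57501844415953, 'camera_from_world': array([[ 5.58986820e-02, -9.98436125e-01, -8.00493997e-04,
        -3.80620512e-02],
       [-9.62069509e-01, -5.40770321e-02,  2.67390978e-01,
         5.78436767e-01],
       [-2.67016100e-01, -1.41766724e-02, -9.63587787e-01,
         4.39837834e-01],
       [ 0.00000000e+00,  0.00000000e+00,  0.00000000e+00,
         1.00000000e+00]])}
281 288 [204 165 116] [607.9  -5.3 146.4]
281 335 [236 228 225] [580.9  -6.8 144.3]
255 210 [82 80 81] [640.1   7.2 140. ]
306 210 [82 82 83] [641.2 -13.8 140.1]
255 184 [243 222 181] [648.6   8.4 128.3]
306 184 [144 122 109] [649.9 -14.  128.5]
281 265 [83 83 84] [618.1  -4.7 144.9]
281 220 [87 86 87] [636.5  -3.7 140.4]
```

View pics/w2.png

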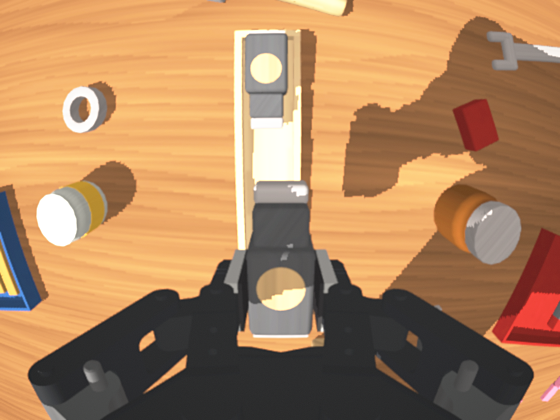

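The head is level and square in the hand. The packed head is at (266,68) and the box rim runs along columns 236 to 300. I'll cross-check the box pose from this view.

Run:
```python
from h import *
from m import rect
P,p,d=worldw('w2')
q=P[20:135,225:310]; z=q[...,2]; dd=d[20:135,225:310]>0
for n,lo,hi in(('rim',.013,.024),('head',.03,.05),('hi+rim',.013,.05)):
    m=((z>lo)&(z<hi)&dd).astype(np.uint8); k,l,st,_=cv2.connectedComponentsWithStats(m); print(n,rect(q[l==1+np.argmax(st[1:,4])]))
# rim cross-sections
for v in (60,100,130,150,165):
    r=P[v,225:315]; m=(r[:,2]>.012)&(r[:,2]<.025); print(v,(r[m][[0,-1]]*1000).round(1).tolist())
q=P[160:345,245:320];z=q[...,2];m=(z>.112);print('held',rect(q[m]))
to(.6291,.0048,.1,3.1)
```

```text
rim [7.067e+02 3.080e+01 8.210e+01 1.260e+01 7.000e-01]
head [710.8  11.1  63.   30.1   3.1]
hi+rim [707.8  10.9  82.4  50.5   3. ]
60 [[723.5, 36.0, 18.5], [725.7, -12.6, 17.8]]
100 [[692.1, 34.4, 17.6], [694.2, -14.4, 18.0]]
130 [[668.7, 33.3, 18.2], [671.1, -15.7, 18.3]]
150 [[653.2, 31.9, 18.2], [655.7, -17.5, 17.8]]
165 [[641.4, 32.4, 17.8], [644.0, -17.4, 18.7]]
held [626.8  -5.4  33.8  98.3  88.2]
shift mm [19.6 -8.4 26.3] turn [-0.   0.   0.1] or [-1.000e-01 -0.000e+00 -1.799e+02] j6 1.4 ee [ 0.61   -0.0047  0.1263] t 5.25
```

```bash
python3 -m handwheel '{"rows":[[1,0.018,-0.01,0,0,0,0],[1,0,0,0.02,0,0,0],[1,0,0,0.02,0,0,0],[1,0,0,0.02,0,0,0],[1,0,0,0.015,0,0,0],[1,0,0,0.01,0,0,0],[1,0,0,0.01,0,0,0],[1,0,0,0.005,0,0,0],[1,0,0,0.003,0,0,0],[1,0,0,0,0,0,0]]}'
python3 - <<'E'
from h import *
snap('wrist','w3');to(.6275,.0062,.022,3.1)
E
```

```text
time: 6.5
ee_pos: [0.6283, 0.0053, 0.0233]
eef_rot: [1.0, 0.027, 0.0, 0.0]
force: [0.2, 0.2, -3.4]
grip_width: 0.336
grip_force: 61.1
shift mm [-0.8 -0.9  1.5] turn [ 0. -0.  0.] or [   0.    0. -180.] j6 1.42 ee [0.6284 0.0053 0.0235] t 6.55
```

View pics/w3.png

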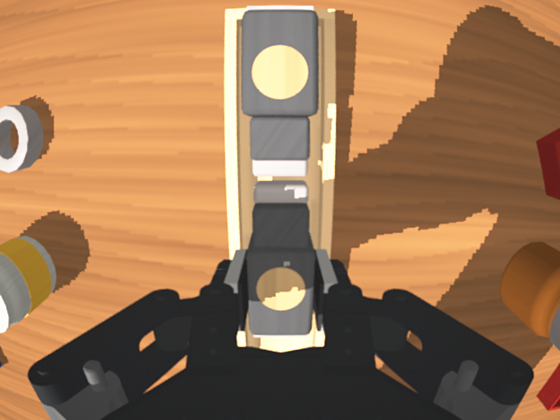

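The head sits on the box's centre line, with a small gap to the packed head (rows 176 to 181). Lower the last bit, release and lift.

```bash
python3 -m handwheel '{"rows":[[1,0,0,0.001,0,0,0],[1,0,0,0.001,0,0,0],[-0.2,0,0,0,0,0,0],[-0.2,0,0,0,0,0,0],[-0.2,0,0,0,0,0,0],[-0.2,0,0,-0.02,0,0,0],[-0.5,0,0,-0.03,0,0,0],[-1,0,0,-0.03,0,0,0],[-1,0,0,-0.03,0,0,0],[-1,0,0,0,0,0,0]]}'
python3 - <<'E'
from h import *
from m import rect
snap('wrist','w4');P,p,d=worldw('w4')
m=(P[...,2]>.032)&(P[...,2]<.055)&(d>0); m[:,:230]=0; m[:,330:]=0
k,l,st,_=cv2.connectedComponentsWithStats(m.astype(np.uint8))
for i in range(1,k):
    if st[i,4]>150: q=P[l==i]; print(st[i],rect(q),q[:,2].mean().round(4))
m=(P[...,2]>.014)&(P[...,2]<.024)&(d>0); m[:,:220]=0; m[:,340:]=0
k,l,st,_=cv2.connectedComponentsWithStats(m.astype(np.uint8))
for i in range(1,k):
    if st[i,4]>150: print('rim',st[i],rect(P[l==i]))
to(.452,-.0603,.13,5)
E
```

```text
time: 7.8
ee_pos: [0.6293, 0.0053, 0.1349]
eef_rot: [1.0, 0.027, 0.003, 0.0]
force: [0.3, 0.4, -0.5]
grip_width: 0.999
grip_force: 0.0
[ 259   61   42   85 3248] [710.6  10.9  63.   29.9   3.2] 0.0401
[ 261  170   40   81 2944] [628.9   5.9  63.3  30.    2.7] 0.04
rim [ 220    0  120   39 2320] [786.9  14.8  99.5  25.5  85.3]
rim [ 248   58   64  242 3593] [644.1   7.1 209.8  50.7   3.2]
shift mm [-180.    55.9    2.7] turn [ 0.  -0.2 -1.9] or [ -0.3  -0.  178.1] j6 1.42 ee [0.6286 0.0053 0.1332] t 7.85
```

View pics/w4.png

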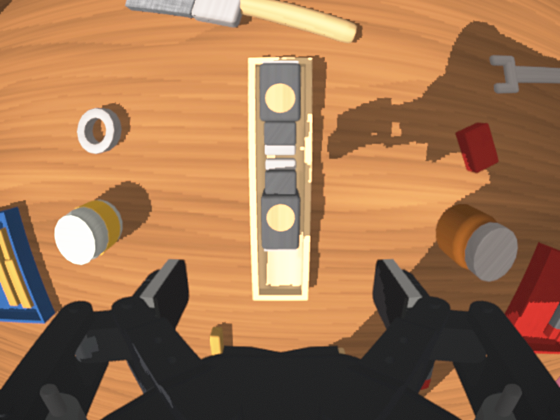

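The head is in place: spacing to the packed head gives own x of about 12.7 mm, on the centre line. Now the block.

```bash
python3 -m handwheel '{"rows":[[-1,-0.045,0.014,0,0,0,0],[-1,-0.045,0.014,0,0,0,0],[-1,-0.045,0.014,0,0,0,0],[-1,-0.045,0.014,0,0,0,-1],[-1,0,0,0.01,0,0,-0.5],[-1,0,0,0,0,0,0],[-1,0,0,0,0,0,0],[-1,0,0,0,0,0,0],[-1,0,0,0,0,0,0],[-1,0,0,0,0,0,0]]}'
python3 - <<'E'
from h import *
from m import rect
snap('wrist','w5');P,p,d=worldw('w5')
m=(P[...,2]>.03)&(P[...,2]<.05)&(d>0)
k,l,st,_=cv2.connectedComponentsWithStats(m.astype(np.uint8))
for i in range(1,k):
    if st[i,4]>150: q=P[l==i]; print(st[i],rect(q),q[:,2].mean().round(4))
to(.451,-.0603,.02,5)
E
```

```text
time: 9.1
ee_pos: [0.4517, -0.0603, 0.1213]
eef_rot: [0.999, 0.041, 0.0, 0.0]
force: [0.9, 0.7, -0.7]
grip_width: 1.002
grip_force: 0.0
[187   0  44  15 585] [601.    4.   10.9  30.2   6.6] 0.0388
[ 410    0   60   60 1206] [ 599.8 -162.1   53.3   26.9   51. ] 0.0419
[  7   7  41  54 945] [595.2 169.9  29.3  48.4  72.4] 0.0407
[ 261  188   39   58 2170] [449.4 -59.3  42.4  27.8   4.4] 0.0398
shift mm [-6.000e-01 -1.000e-01  1.013e+02] turn [ 0.  -0.  -0.4] or [ -0.   -0.  179.6] j6 1.21 ee [ 0.4516 -0.0603  0.1213] t 9.15
```

```bash
python3 -m handwheel '{"rows":[[-1,-0.002,-0.001,0.03,0,0,0],[-1,0,0,0.03,0,0,0],[-1,0,0,0.028,0,0,0],[-1,0,0,0.015,0,0,0],[1,0,0,0,0,0,0],[1,0,0,0,0,0,0],[1,0,0,0,0,0,0],[1,0,0,0,0,0,0],[1,0,0,0,0,0,0],[1,0,0,-0.02,0,0,0]]}' 40; python3 -m handwheel '{"rows":[[1,0,0,-0.03,0,0,0],[1,0,0,-0.03,0,0,0],[1,0,0,-0.02,0,0,0],[1,0,0,0,0,0,0],[1,0.02,-0.01,0,0,0,0],[1,0.04,-0.02,0,0,0,1],[1,0.03,-0.015,0,0,0,0.5],[1,0,0,0,0,0,0],[1,0,0,0,0,0,0],[1,0,0,0,0,0,0]]}';  python3 - <<'E'
from h import *
from m import rect
snap('wrist','w6');P,p,d=worldw('w6')
m=(P[...,2]>.11)&(P[...,2]<.15)&(d>0);m[:170]=0;m[345:]=0;m[:,:248]=0;m[:,315:]=0
q=P[m];print(rect(q),np.median(q[:,2]))
m=(P[...,2]>.014)&(P[...,2]<.022)&(d>0);m[:,:220]=0;m[:,340:]=0
k,l,st,_=cv2.connectedComponentsWithStats(m.astype(np.uint8))
for i in range(1,k):
    if st[i,4]>150: print('rim',st[i],rect(P[l==i]))
to(.5714,.0032,.023,3.2)
E
```

```text
time: 10.4
ee_pos: [0.4492, -0.0595, 0.0383]
eef_rot: [0.999, 0.04, -0.001, -0.0]
force: [0.2, 0.3, -0.6]
grip_width: 0.316
grip_force: 39.5
time: 11.65
ee_pos: [0.5351, -0.0084, 0.118]
eef_rot: [1.0, 0.027, -0.0, -0.0]
force: [0.0, 0.6, 0.4]
grip_width: 0.314
grip_force: 39.5
[535.   -8.1  42.2  28.3   3.2] 0.13882333214204348
rim [ 234    0   69  204 3299] [618.5   5.8 159.1  50.6   3.1]
shift mm [36.8 -9.6 95.2] turn [ 0.   0.  -0.1] or [  0.   -0.  179.9] j6 1.38 ee [ 0.5352 -0.0084  0.1182] t 11.7
```

View pics/w6.png

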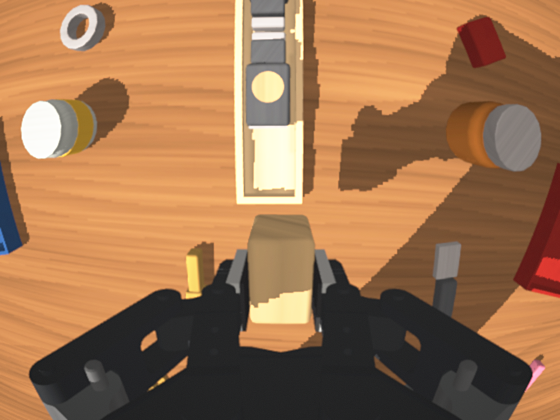

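```bash
python3 -m handwheel '{"rows":[[1,0.018,-0.005,0,0,0,0],[1,0.018,-0.0043,0,0,0,0],[1,0,0,0.025,0,0,0],[1,0,0,0.025,0,0,0],[1,0,0,0.02,0,0,0],[1,0,0,0.012,0,0,0],[1,0,0,0.007,0,0,0],[1,0,0,0.003,0,0,0],[1,0,0,0,0,0,0],[1,0,0,0,0,0,0]]}'
python3 - <<'E'
from h import *
snap('wrist','w7');to(.5705,.0032,.024,3.2)
E
```

```text
time: 12.95
ee_pos: [0.5715, 0.0033, 0.0268]
eef_rot: [1.0, 0.027, 0.0, 0.0]
force: [0.7, -0.5, -1.5]
grip_width: 0.316
grip_force: 39.5
shift mm [-1.   0.   2.7] turn [ 0.  -0.  -0.1] or [-1.000e-01 -0.000e+00  1.799e+02] j6 1.41 ee [0.5715 0.0033 0.0267] t 13.0
```

View pics/w7.png

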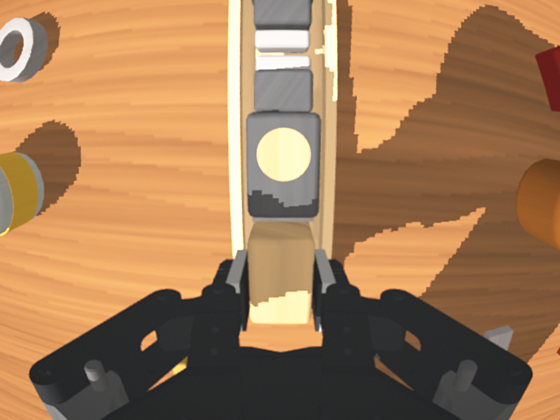

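The block is lined up behind the head (gap at row 220) and nearly down. Lower 2.5 mm, release, and rise.

```bash
python3 -m handwheel '{"rows":[[1,-0.001,0,0.0015,0,0,0],[1,0,0,0.001,0,0,0],[1,0,0,0,0,0,0],[-0.2,0,0,0,0,0,0],[-0.2,0,0,0,0,0,0],[-0.2,0,0,0,0,0,0],[-0.2,0,0,-0.02,0,0,0],[-0.5,0,0,-0.03,0,0,0],[-1,0,0,-0.03,0,0,0],[-1,0,0,-0.03,0,0,0]]}'
python3 - <<'E'
from h import *
from m import rect
snap('wrist','w8');P,p,d=worldw('w8')
m=(P[...,2]>.032)&(P[...,2]<.055)&(d>0); m[:,:230]=0; m[:,330:]=0
k,l,st,_=cv2.connectedComponentsWithStats(m.astype(np.uint8))
for i in range(1,k):
    if st[i,4]>150: q=P[l==i]; print(st[i],rect(q),np.median(q[:,2]).round(4))
to(.433,.0615,.13,1.1)
E
```

```text
time: 14.25
ee_pos: [0.5702, 0.0032, 0.1347]
eef_rot: [1.0, 0.027, -0.0, 0.0]
force: [0.7, 0.2, -0.1]
grip_width: 1.002
grip_force: 0.0
[ 261    0   42   67 2516] [705.   10.5  52.4  30.    2.8] 0.0407
[ 261   91   42   85 3233] [628.7   6.2  62.8  29.9   3.9] 0.0409
[ 262  183   38   57 2075] [569.5   3.8  42.9  28.    2.2] 0.045
shift mm [-135.2  -65.8    7.6] turn [ 0.  -0.3  2. ] or [ 4.00e-01  1.00e-01 -1.78e+02] j6 1.41 ee [0.5716 0.0032 0.1383] t 14.3
```

Block is on the floor (top at 45 mm), own x of about 74.5. Next the drift.

```bash
python3 -m handwheel '{"rows":[[-1,-0.044,-0.022,0,0,0,1],[-1,-0.044,-0.022,0,0,0,1],[-1,-0.044,-0.022,0,0,0,0],[-1,0,0,0.015,0,0,0],[-1,0,0,0,0,0,0],[-1,0,0,0,0,0,0],[-1,0,0,0,0,0,0],[-1,0,0,0,0,0,0],[-1,0,0,0,0,0,0],[-1,0,0,0,0,0,0]]}'
python3 - <<'E'
from h import *
from m import rect
snap('wrist','w9');P,p,d=worldw('w9')
m=(P[...,2]>.011)&(P[...,2]<.025)&(d>0); m[:,:200]=0; m[:,360:]=0
k,l,st,_=cv2.connectedComponentsWithStats(m.astype(np.uint8))
for i in range(1,k):
    if st[i,4]>150: q=P[l==i]; print(st[i],rect(q),np.median(q[:,2]).round(4))
to(.436,.0625,.004,1.2)
E
```

```text
time: 15.55
ee_pos: [0.436, 0.0642, 0.1188]
eef_rot: [1.0, 0.01, 0.0, 0.0]
force: [-0.2, 0.9, -0.0]
grip_width: 0.999
grip_force: 0.0
[330   0  30  80 773] [570.4  19.2  65.3  19.8   4.6] 0.018
[344  15  16  53 224] [566.6  17.2  41.1   9.3  15.6] 0.0176
[ 271  136   24  125 2429] [442.   63.1  99.8  18.    1.5] 0.0181
shift mm [ -0.    1.8 114.8] turn [ 0.  -0.  -0.1] or [ -0.   -0.  179.9] j6 1.55 ee [0.436  0.0643 0.1188] t 15.6
```

View pics/w9.png

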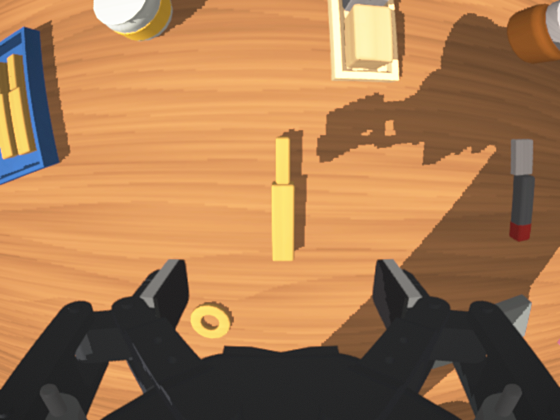

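The drift is at (283,200) with its nose forward; the loose ring at (210,320) is clear of the fingers. Grasp.

```bash
python3 -m handwheel '{"rows":[[-1,-0.002,0.0013,0.03,0,0,0],[-1,0,0,0.03,0,0,0],[-0.6,0,0,0.03,0,0,0],[-0.5,0,0,0.015,0,0,0],[-0.5,0,0,0.008,0,0,0],[1,0,0,0,0,0,0],[1,0,0,0,0,0,0],[1,0,0,0,0,0,0],[1,0,0,0,0,0,0],[1,0,0,0,0,0,0]]}' 40; python3 -c "
from h import *
to(.52,.394,.12,11.9)"
```

```text
time: 16.85
ee_pos: [0.4343, 0.063, 0.0065]
eef_rot: [1.0, 0.01, 0.001, 0.0]
force: [-0.6, 0.6, 6.0]
grip_width: 0.195
grip_force: 39.5
shift mm [  92.4 -329.3 -113.4] turn [  0.   -0.1 -10.8] or [-1.000e-01 -0.000e+00  1.692e+02] j6 1.54 ee [0.4343 0.063  0.0065] t 16.85
```

```bash
python3 -m handwheel '{"rows":[[1,0,0,-0.02,0,0,0],[1,0,0,-0.03,0,0,0],[1,0,0,-0.03,0,0,0],[1,0,0,-0.03,0,0,0],[1,0.017,-0.055,0,0,0,0],[1,0.017,-0.055,0,0,0,0],[1,0.017,-0.055,0,0,0,0],[1,0.017,-0.055,0,0,0,0],[1,0.017,-0.055,0,0,0,0],[1,0,-0.053,0,0,0,0]]}'; python3 -m handwheel '{"rows":[[1,0,0,0,0,0,-5],[1,0,0,0,0,0,-5],[1,0,0,0,0,0,-0.8],[1,0,0,0,0,0,0],[1,0,0,0,0,0,0],[1,0,0,0,0,0,0],[1,0,0,0,0,0,0],[1,0,0,0,0,0,0],[1,0,0,0,0,0,0],[1,0,0,0,0,0,0]]}';python3 - <<'E'
from h import *
from m import rect
snap('wrist','w10');P,p,d=worldw('w10')
m=(P[...,2]>.015)&(P[...,2]<.035)&(d>0)
k,l,st,_=cv2.connectedComponentsWithStats(m.astype(np.uint8))
for i in range(1,k):
    if st[i,4]>150: q=P[l==i]; print(st[i],rect(q),np.median(q[:,2]).round(4))
for v in(150,170,190,210,230,250,270):print(v,p[v,281],(P[v,281]*1000).round(1))
to(.5125,.393,.01,11.9)
E
```

```text
time: 18.1
ee_pos: [0.5129, 0.3944, 0.1159]
eef_rot: [1.0, 0.01, 0.0, -0.0]
force: [-0.3, -0.9, -1.2]
grip_width: 0.199
grip_force: 39.8
time: 19.35
ee_pos: [0.5125, 0.3926, 0.1157]
eef_rot: [0.995, 0.104, -0.0, 0.0]
force: [0.3, -0.1, -1.0]
grip_width: 0.192
grip_force: 40.0
[  38    0   44  193 2618] [574.6 600.8   6.2 171.3  88.9] 0.0253
[530  59  28  42 541] [688.1 176.5  40.3  40.   51.7] 0.0161
[ 209  110  213  176 4649] [524.5 367.9 138.1 159.3  11.7] 0.0248
[ 337  133   29  126 2583] [533.5 341.5  99.6  18.5  12. ] 0.022
[ 367  139   30  123 2495] [535.6 315.5  99.6  18.9  11.4] 0.022
[505 142  32  56 739] [596.4 194.8  48.5  22.8   8.8] 0.0259
[   0  268   46   96 1183] [332.1 645.2 123.4  47.8  24.2] 0.025
[540 389  20  24 265] [ 291.  -116.9   50.3   49.7   12.2] 0.0215
150 [255 248 140] [566.3 404.5 127.8]
170 [255 247 140] [558.2 402.8 127. ]
190 [255 245 135] [549.9 401.  126. ]
210 [206 152  79] [541.8 399.3 127.2]
230 [191 146  78] [533.1 397.5 127.4]
250 [196 151  79] [524.1 395.6 127.4]
270 [195 149  78] [514.4 393.5 126.9]
shift mm [  0.2  -0.4 105.7] turn [0. 0. 0.] or [  -0.    0. -180.] j6 1.91 ee [0.5124 0.3926 0.1157] t 19.4
```

View pics/w10.png

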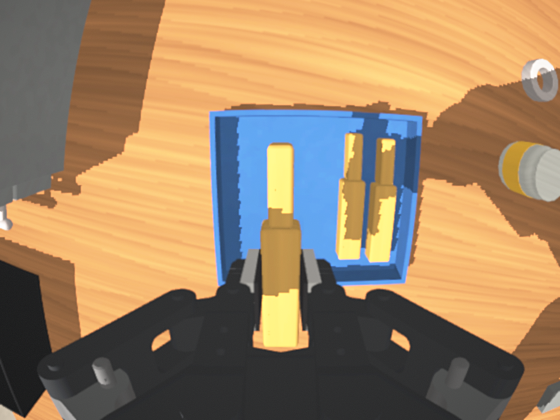

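Drift lined up over the middle of the open part (tray rim columns 210 to 425). Lower and release with a small opening.

```bash
python3 -m handwheel '{"rows":[[1,0,0,0.03,0,0,0],[1,0,0,0.03,0,0,0],[1,0,0,0.025,0,0,0],[1,0,0,0.012,0,0,0],[1,0,0,0.005,0,0,0],[1,0,0,0.0025,0,0,0],[1,0,0,0,0,0,0],[1,0,0,0,0,0,0],[0.2,0,0,0,0,0,0],[0.2,0,0,0,0,0,0]]}'; python3 -m handwheel '{"rows":[[0.2,0,0,0,0,0,0],[0.2,0,0,-0.02,0,0,0],[0.2,0,0,-0.03,0,0,0],[-0.5,0,0,-0.03,0,0,0],[-1,0,0,-0.03,0,0,0],[-1,0,0,0,0,0,0],[-1,0,0,0,0,0,5],[-1,0,0,0,0,0,5],[-1,0,0,0,0,0,0.8],[-1,0,0,0,0,0,0]]}';python3 - <<'E'
from h import *
from m import rect
snap('wrist','w11');P,p,d=worldw('w11')
m=(P[...,2]>.014)&(P[...,2]<.035)&(d>0)
k,l,st,_=cv2.connectedComponentsWithStats(m.astype(np.uint8))
for i in range(1,k):
    if st[i,4]>1000: q=P[l==i]; print(st[i],rect(q),np.median(q[:,2]).round(4))
to(.4505,-.174,.12,7.4)
E
```

```text
time: 20.65
ee_pos: [0.5126, 0.3927, 0.0116]
eef_rot: [0.995, 0.104, 0.0, -0.0]
force: [-0.3, 0.1, 0.2]
grip_width: 0.398
grip_force: 0.0
time: 21.9
ee_pos: [0.5123, 0.3925, 0.1212]
eef_rot: [1.0, 0.011, -0.0, 0.0]
force: [-0.6, 0.5, -0.3]
grip_width: 1.0
grip_force: 0.0
[  38    0   24  233 3228] [597.6 601.1   6.  217.   89.2] 0.0249
[ 194   91  223  201 5759] [524.4 367.8 139.4 159.3  12. ] 0.0247
[ 364  118   32  125 2473] [535.8 315.6 100.2  18.8  12.1] 0.022
[ 330  120   37  125 2536] [533.5 341.4  99.8  18.4  11.8] 0.0221
[ 259  135   42  125 2502] [520.  395.1  99.6  18.1  12. ] 0.0221
shift mm [-73.9 565.1   1.3] turn [ 0.   0.  -6.2] or [  0.   -0.  173.8] j6 2.1 ee [0.5124 0.3925 0.1212] t 21.95
```

Drift lies flat in the blue tray. Next the chisel.

```bash
python3 -m handwheel '{"rows":[[-1,0,0.057,0,0,0,0],[-1,0,0.057,0,0,0,0],[-1,0,0.057,0,0,0,0],[-1,-0.01,0.057,0,0,0,0],[-1,-0.01,0.057,0,0,0,0],[-1,-0.01,0.057,0,0,0,0],[-1,-0.01,0.057,0,0,0,0],[-1,-0.01,0.056,0,0,0,0],[-1,-0.01,0.055,0,0,0,-3],[-1,-0.014,0.055,0,0,0,-3]]}'; python3 -m handwheel '{"rows":[[-1,0,0,0,0,0,0],[-1,0,0,0,0,0,0],[-1,0,0,0,0,0,0],[-1,0,0,0,0,0,0],[-1,0,0,0,0,0,0],[-1,0,0,0,0,0,0],[-1,0,0,0,0,0,0],[-1,0,0,0,0,0,0],[-1,0,0,0,0,0,0],[-1,0,0,0,0,0,0]]}';python3 - <<'E'
from h import *
from m import rect
snap('wrist','w12');P,p,d=worldw('w12')
m=(P[...,2]>.005)&(P[...,2]<.03)&(d>0);m[:,:200]=0;m[:,350:]=0
k,l,st,_=cv2.connectedComponentsWithStats(m.astype(np.uint8))
for i in range(1,k):
    if st[i,4]>500: q=P[l==i]; print(st[i],rect(q),np.median(q[:,2]).round(4))
to(.4495,-.1742,.006,7.4)
E
```

```text
time: 23.2
ee_pos: [0.4522, -0.1762, 0.1215]
eef_rot: [0.998, 0.064, 0.0, 0.0]
force: [-0.2, 1.5, 0.3]
grip_width: 1.001
grip_force: 0.0
time: 24.45
ee_pos: [0.4526, -0.1744, 0.1213]
eef_rot: [0.998, 0.062, -0.0, 0.0]
force: [-0.5, -0.1, -0.4]
grip_width: 1.005
grip_force: 0.0
[ 264  137   31  124 3094] [ 457.8 -172.    99.2   23.8    7.4] 0.017
[ 200  326  114   33 2261] [ 318.5 -164.7   22.   111.6   15.5] 0.0209
shift mm [ -3.   -0.6 115.3] turn [ 0.  -0.  -0.3] or [ -0.   -0.  179.7] j6 0.94 ee [ 0.4526 -0.1744  0.1213] t 24.5
```

View pics/w12.png

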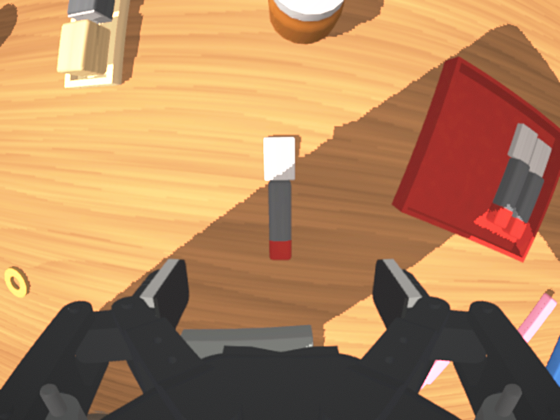

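The real cold chisel (red head at (281,250)) is below the hand; the pink look-alikes are far right. Grasp.

```bash
python3 -m handwheel '{"rows":[[-1,-0.003,-0.0017,0.03,0,0,0],[-1,0,0,0.03,0,0,0],[-0.6,0,0,0.03,0,0,0],[-0.5,0,0,0.017,0,0,0],[-0.5,0,0,0.008,0,0,0],[1,0,0,0,0,0,0],[1,0,0,0,0,0,0],[1,0,0,0,0,0,0],[1,0,0,0,0,0,0],[1,0,0,0,0,0,0]]}' 40; python3 -c "
from h import *
to(.512,-.334,.116,-12.5)"
```

```text
time: 25.75
ee_pos: [0.4497, -0.1732, 0.0071]
eef_rot: [0.998, 0.062, 0.001, 0.0]
force: [-0.7, 0.9, 7.7]
grip_width: 0.199
grip_force: 39.7
shift mm [  42.   167.4 -108.7] turn [ 0.  -0.1 19.6] or [ 1.000e-01  1.000e-01 -1.604e+02] j6 0.94 ee [ 0.4497 -0.1732  0.0071] t 25.75
```

```bash
python3 -m handwheel '{"rows":[[1,0,0,-0.02,0,0,0],[1,0,0,-0.03,0,0,0],[1,0,0,-0.03,0,0,0],[1,0,0,-0.03,0,0,0],[1,0.011,0.042,0,0,0,0],[1,0.011,0.042,0,0,0,0],[1,0.01,0.041,0,0,0,0],[1,0.01,0.041,0,0,0,0],[1,0,0,0,0,0,5],[1,0,0,0,0,0,5]]}'; python3 -m handwheel '{"rows":[[1,0,0,0,0,0,5],[1,0,0,0,0,0,4.7],[1,0,0,0,0,0,0],[1,0,0,0,0,0,0],[1,0,0,0,0,0,0],[1,0,0,0,0,0,0],[1,0,0,0,0,0,0],[1,0,0,0,0,0,0],[1,0,0,0,0,0,0],[1,0,0,0,0,0,0]]}';python3 - <<'E'
from h import *
from m import rect
snap('wrist','w13');P,p,d=worldw('w13')
m=(P[...,2]>.011)&(P[...,2]<.035)&(d>0)
k,l,st,_=cv2.connectedComponentsWithStats(m.astype(np.uint8))
for i in range(1,k):
    if st[i,4]>1000: q=P[l==i]; print(st[i],rect(q),np.median(q[:,2]).round(4))
for v in(150,170,190,210,230,250,270):print(v,p[v,281],(P[v,281]*1000).round(1))
to(.512,-.3326,.0115,-12.5)
E
```

```text
time: 27.0
ee_pos: [0.5114, -0.3328, 0.1162]
eef_rot: [1.0, -0.027, -0.0, -0.0]
force: [-0.3, -0.4, -2.7]
grip_width: 0.195
grip_force: 39.7
time: 28.25
ee_pos: [0.5117, -0.3326, 0.1163]
eef_rot: [0.994, -0.109, 0.0, 0.0]
force: [0.4, -0.3, -1.3]
grip_width: 0.198
grip_force: 39.7
[ 536    0   24   84 1165] [ 622.9 -621.9   29.4   87.8   83.3] 0.0222
[  38   26   45   52 1302] [ 693.5 -175.    41.9   30.5   27.8] 0.0201
[ 210  108  213  176 5321] [ 513.5 -361.4  159.4  138.4   77.4] 0.0246
[ 337  131   32  126 3296] [ 510.3 -390.3   24.5   99.3   78.8] 0.0206
[ 367  136   33  123 3130] [ 502.3 -414.2   24.6   99.    77.8] 0.0202
[ 524  279   36  108 2580] [ 275.4 -623.2  160.6   54.9   11.2] 0.0292
150 [209 198 194] [ 564.5 -344.4  118.1]
170 [206 196 189] [ 555.9 -342.5  118.2]
190 [204 195 188] [ 547.4 -340.6  119.2]
210 [201 191 185] [ 538.  -338.5  117.3]
230 [103 101 100] [ 532.1 -337.2  127.5]
250 [102 101 103] [ 523.3 -335.2  128.1]
270 [103 101 102] [ 513.6 -333.1  127.7]
shift mm [  0.3  -0.  104.8] turn [ 0.  -0.  -0.1] or [ -0.   -0.  179.9] j6 1.11 ee [ 0.5117 -0.3326  0.1163] t 28.3
```

View pics/w13.png

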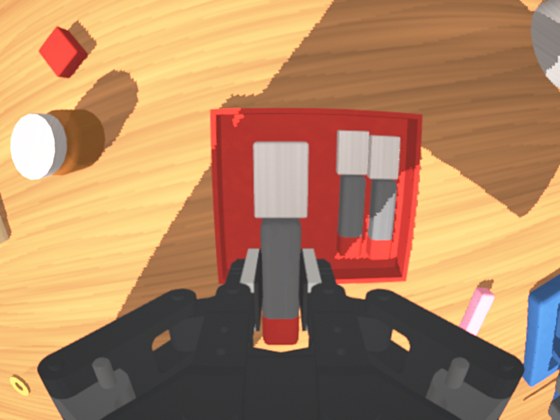

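Chisel centred over the open part of the red tray, jar undisturbed. Lower, release, rise.

```bash
python3 -m handwheel '{"rows":[[1,0,0,0.03,0,0,0],[1,0,0,0.03,0,0,0],[1,0,0,0.025,0,0,0],[1,0,0,0.012,0,0,0],[1,0,0,0.005,0,0,0],[1,0,0,0.003,0,0,0],[1,0,0,0,0,0,0],[1,0,0,0,0,0,0],[0.2,0,0,0,0,0,0],[0.2,0,0,0,0,0,0]]}'; python3 -m handwheel '{"rows":[[0.2,0,0,0,0,0,0],[0.2,0,0,-0.02,0,0,0],[0.2,0,0,-0.03,0,0,0],[-0.5,0,0,-0.03,0,0,0],[-1,0,0,-0.03,0,0,0],[-1,0,0,-0.03,0,0,0],[-1,0,0,-0.03,0,0,0],[-1,0,0,0,0,0,0],[-1,0,0,0,0,0,0],[-1,0,0,0,0,0,0]]}';python3 - <<'E'
from h import *
from m import *
snap('wrist','w14');snap('top','t14');P,p,d=worldw('w14')
m=(P[...,2]>.011)&(P[...,2]<.035)&(d>0)
k,l,st,_=cv2.connectedComponentsWithStats(m.astype(np.uint8))
for i in range(1,k):
    if st[i,4]>800: q=P[l==i]; print(st[i],rect(q),np.median(q[:,2]).round(4))
E
```

```text
time: 29.55
ee_pos: [0.5119, -0.3327, 0.0117]
eef_rot: [0.994, -0.109, 0.0, 0.0]
force: [-0.6, 0.2, -0.2]
grip_width: 0.395
grip_force: 0.0
time: 30.8
ee_pos: [0.5114, -0.3323, 0.1807]
eef_rot: [0.994, -0.109, -0.001, -0.0]
force: [0.4, -0.8, 0.2]
grip_width: 0.996
grip_force: 0.0
[ 501    9   45   83 1026] [ 616.1 -630.4   98.9   44.5    5.3] 0.0235
[ 76  39  40  44 978] [ 692.9 -175.1   40.8   30.8   29.3] 0.0201
[   0   99   37  136 1742] [624.5   4.5 170.5  51.8   2.6] 0.0183
[ 225  110  170  144 4068] [ 513.2 -361.3  159.2  138.9   77.5] 0.0247
[ 326  128   26  103 2149] [ 510.6 -389.    24.3   99.3   76.8] 0.021
[ 269  131   25  103 2133] [ 519.5 -334.5   23.1   98.9   77.7] 0.0211
[ 352  132   26  102 2079] [ 501.7 -413.7   24.1  100.6   77.4] 0.0206
[ 502  241   58  103 2311] [ 300.5 -627.4   99.4  158.6   75.7] 0.0292
```

View pics/t14.png

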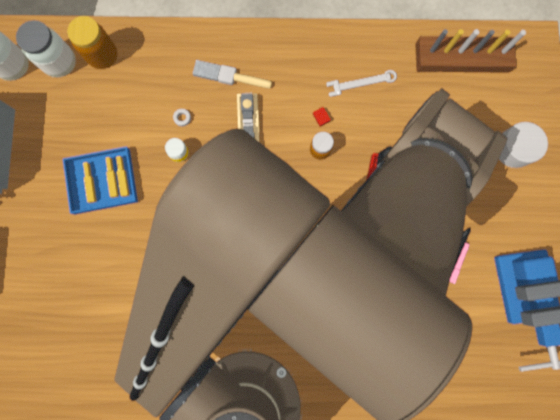

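The drift lies in the blue tray (88,182), and the jar is unmoved at (321,145). Wrist depth shows the chisel flat in the red tray at own y of about 28 mm. Nothing touches the robot, so I'm handing in.

```bash
python3 -c "
from rig import manip
print(manip.job_done())"
```

```text
the job is handed in; nothing more can be done
None
```

The job is handed in at about 31 s of the 90 s: by my camera measurements all four parts lie within their limits and the jar had not moved, but the hand-in call gave no verdict.

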